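# Clear the tab of the idli plate and turn it to the sink with the lemon aboard

## Task

Take the vent weight off the plate's black tab and stand it upright on the board inside the red gasket ring, near the middle of the ring. Then lift the idli plate by its bail, turn it a quarter turn so that the tab points squarely across the slats to the sink, and finish still holding it there, still and level, over the board with at least 50 mm of air beneath it, for someone at the sink to take. The lemon must stay lying loose in the middle of the dish throughout, untouched, and the dabba, brush, tumbler and jar are to be left alone.

Things in the scene. Friction and masses are not known exactly. Their poses are not given: they have to be found in the camera images.
- board: Slatted bamboo board fixed over the counter, 324 x 840 mm, seven slats 42 mm wide with 5 mm gaps running along its y. Its top is 60 mm above the counter. Origin on the counter under its centre; z up; +x points across the slats to the sink (away from the robot). The board is set up to 0.1 rad askew.
- board_sink_edge (a point): Middle of the board's sink-side edge, at the top: 162 mm along the board's +x from its centre.
- plate: Loose steel single-dish idli plate, 140 mm across, about 0.28 kg: a dish, flat 11 mm round its middle, then rising about 8 degrees, rim 20 mm high, four small feet. Origin at the centre of its underside (on the board at the start); z up; +x points along its black tab, at the start along the slats to the robot's left (board +y) within 0.3 rad. A rigid steel bail arches over the dish along plate y.
- bail_grip (a point): Middle of the bail's straight top bar, 88 mm above the plate's underside and over the dish centre. The bar is 90 mm long (plate y), 10 mm thick (plate x) and 14 mm high; 43 mm are free between the lemon and the point.
- dish_centre (a point): Middle of the dish's upper surface, 6 mm above the plate's underside.
- tab_top (a point): Upper face of the plate's flat black tab, 20 mm above the plate's underside, 100 mm along plate +x from its centre. The tab is 50 mm wide, 5 mm thick and ends 127 mm from the plate's centre. The vent weight stands here, within 8 mm.
- lemon_center (a point): Centre of a yellow lemon, a ball 38 mm across, 35 g, lying loose in the middle of the dish. It rolls easily.
- lemon: The same lemon as a body; its origin turns as it rolls, use the point.
- weight: Aluminium vent weight, an upright cylinder 26 mm in diameter, straight up to 30 mm and tapering to its top at 36 mm, 50 g. Origin at the centre of its underside; z up.
- gasket: Loose red silicone ring lying flat on the board near its left or right end: 116 mm outside, 100 mm inside, 8 mm high. Origin at its centre, underside.
- dabba: Steel box (dabba) 100 x 100 x 85 mm, 0.9 kg, with a hinged flap on top which may stand a little open (up to 0.35 rad), its knob then up to 165 mm above the board. Origin at the centre of its underside. It stands at the other end of the board. To be left alone.
- brush: Green scrubbing brush upright in a white foot 60 mm across, 145 mm tall. Origin at the centre of its underside. To be left alone.
- tumbler: Steel tumbler 68 mm across, 95 mm tall. Origin at the centre of its underside. To be left alone.
- jar: Amber jar 54 mm across, 85 mm tall, on the robot-side edge of the board, right of the plate. Origin at the centre of its underside. To be left alone.
There are look-alikes about, which are no part of the job. What is shaped like the plate but orange is not meant. There is more than one size of the weight; the job needs the smaller.

How it is judged:
By the outcome, as a careful person would: the job done as asked, in the order asked, and still so for the second after the job is handed in, while the arm keeps its last pose, push and grip.
It also fails if it takes over 54 s, if anything falls off the work surface, if the arm or the gripper's body presses on something with over 40 N, if the wrist force passes 120 N, or if a joint passes its speed limit or range.

## Robot

A 6-joint arm with a two-finger parallel gripper is mounted at the origin on the work surface. World frame = base frame: x ahead of the robot, y to its left, z up, the work surface at z = 0. Lengths are in mm, angles in rad, forces in N, time in s.
With the tool pointing down it reaches from about 350 to 775 mm from the base axis. Payload 7.3 kg.
Tool frame: the origin (TCP) lies on the mounting face of the last link; the fingertips stand 178 mm ahead of it and the grasp point (between the pads) lies 159 mm ahead of it; z points along the fingers, y is the line along which they close (so a half turn about z gives the same grasp; the last joint's range is limited). The gripper opens to 92 mm and grips with 3 to 60 N. Pads are 19 mm wide; open, the fingers measure 130 mm over their backs; the gripper's body (75 mm by 190 mm) begins 47 mm behind the grasp point.
Start: joints at [-1.335, 0.342, 1.524, -0, 1.275, -0.146], TCP at [195.63, -487.193, 404.741] pointing down, gripper open.
Joint ranges: [-2.53, 2.53], [-0.77, 2.02], [0.04, 2.7], [-1, 4.14], [0.28, 2.66], [-3.11, 3.11]. Speed limits (rad/s): [2.57, 2.57, 3.14, 3.14, 3.14, 3.14].

## Interface

Orientations are given as [roll, pitch, yaw] about the fixed x, y, z axes, in that order (R = Rz(yaw) Ry(pitch) Rx(roll)).
In Python, from plant import bot, vision gives the robot as it stands. The module is installed in compiled form; this text tells all that it offers.
- The arm moves only by the tool move_tool, called after "Emit:" as a command line: name --argument value ..., lists and objects as JSON in quotes. Schema: {"type":"object","properties":{"deltas":{"type":"array","items":{"type":"array","items":{"type":"array","items":{"type":"number"},"minItems":5,"maxItems":5},"minItems":1,"maxItems":5},"minItems":1,"maxItems":1},"only":{"type":"string"},"quiet":{"type":"boolean"},"lines":{"type":"string"}},"required":["deltas"],"additionalProperties":false}. deltas is a list that holds a single list of rows (three levels of brackets), with 1 to 5 rows, each of 5 numbers: the finger opening in mm, then dx, dy, dz in mm, then a turn about the tool's z in rad; each row is the pose to reach, as a shift and turn from the pose commanded when the call began, along the tool's axes at that moment; what a row does not reach only later rows make up. A row lasts 1/8 s, in which the tool goes at most 62.5 mm and 0.188 rad, less where a joint would pass 70% of its speed; a pose out of reach is approached as far as the arm can. The fingers move at their own pace and stop on an object; the grip force is fixed at half the most. Time passes only in rows, so rows that do not move let the fingers close. The tool returns the time, the measured TCP pose, the force, the opening and the grip force at its end. only (a regular expression) keeps the lines of the reply that match it, lines (a string "A,B") keeps lines A to B, and quiet returns only ok. Input that does not fit is refused with a message, and nothing moves.
- bot.get_obs(): the state, without advancing time (a new reading comes with each control period).
- vision.capture(name): name is "side" or "top"; returns a dict with "color" (384x512x3 uint8, red, green, blue), "K" (3x3 intrinsics, pixels), "R" (3x3) and "t" (3): a world point X has camera coordinates R X + t. Camera axes: x right, y down, z forward; pixel columns grow to the right and rows downward; lengths in mm; the calibration is good to about 2 mm. A picture is of the moment at which its call begins. There is no depth.
- bot.close_job(): hands the job in; it is judged then, once.
The state is a dict: "time": time; "joint_positions": joint angles; "dq": joint speeds; "tau": joint torques, N m; "tool_pos": TCP position; "tcp_rot": TCP orientation; "contact_force": force on the tool from outside, world axes, zero at the start; "moment": the same for the moment, N m; "grip_width": finger opening in mm; "finger_force": force on a finger pad.
Only numpy, scipy, OpenCV 4.12 (cv2) and the standard library are available. Lean on these libraries where they do the work, as an engineer would, in place of code of your own. Each camera call takes 0.05 s, during which the arm holds its last target. There are 200 camera calls.

## Working session

There is one attempt and no reset: what is moved stays moved. The work goes in short steps, Python scripts to look and compute and a tool call to move; the robot and the scene stay as the last step left them, time stands still between calls to the robot, and variables do not carry over. Pictures are saved under pics/ and viewed, at most 10 in all, crops included, and the job is handed in when it is done.

```bash
mkdir -p pics
```

Run:
```python
from plant import bot, vision
import cv2,numpy as np
for n in("top","side"):
    c=vision.capture(n); cv2.imwrite(f"pics/{n}0.png",c["color"][:,:,::-1]); print(n,c["K"].tolist(),np.round(c["R"],4).tolist(),c["t"].tolist())
o=bot.get_obs(); print(o)
```

```text
top [[426.363608319988, 0.0, 260.19497153861977], [0.0, 426.363608319988, 193.1280387157989], [0.0, 0.0, 1.0]] [[0.0172, -0.9998, 0.0134], [-0.9906, -0.0189, -0.1358], [0.1361, -0.0109, -0.9906]] [-3.764484959645803, 511.21261857714086, 1113.9538170946666]
side [[425.24021979779445, 0.0, 259.05377957138955], [0.0, 425.24021979779445, 189.5740531896086], [0.0, 0.0, 1.0]] [[-0.9345, -0.3557, 0.0118], [-0.2124, 0.531, -0.8203], [0.2855, -0.7691, -0.5718]] [478.02950455733753, 207.96849856581795, 907.9060751434059]
{'time': 0.1, 'joint_positions': array([-1.33500166e+00,  3.42660032e-01,  1.52491146e+00,  4.92941738e-06,
        1.27538883e+00, -1.46029148e-01]), 'dq': array([ 0.00124108, -0.00089926, -0.00173333, -0.00078218, -0.00113353,
       -0.00083823]), 'tau': array([ 1.56935519e-03, -4.32004344e+01, -2.44693798e+01,  7.19295605e-02,
        5.25985903e-02, -5.16290925e-05]), 'tool_pos': array([ 195.60221453, -487.07782823,  404.11416521]), 'tcp_rot': array([-3.14024023e+00, -2.03674328e-04,  3.81822238e-01]), 'contact_force': array([-0.21016863, -0.99722884, -0.21645122]), 'moment': array([-0.01198854, -0.04387467,  0.01940899]), 'finger_force': 0.0, 'grip_width': 91.97448771663001}
```

View pics/top0.png

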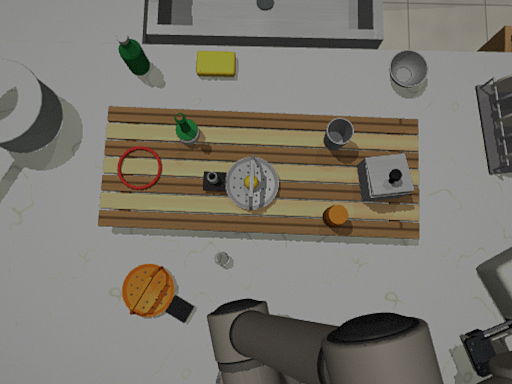

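View pics/side0.png

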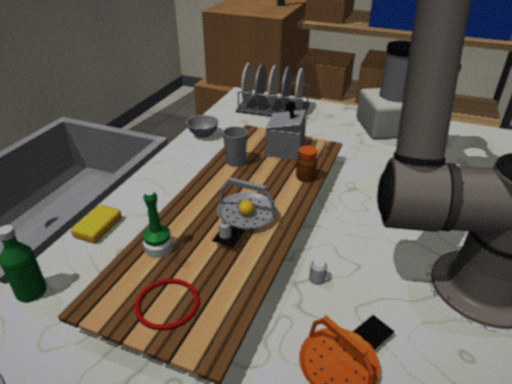

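Top view: the steel plate is at (252,183) with its tab at (213,180). There are two weight candidates, one on the tab at (213,177) and one on the counter at (222,260). The orange plate at (148,290) is the look-alike. The gasket is at (140,168), brush (187,130), tumbler (339,134), jar (337,215) and dabba (388,178). The weight on the tab fits the description, so I'll confirm it in one enlarged crop.

Run:
```python
import cv2,numpy as np
t=cv2.imread("pics/top0.png");s=cv2.imread("pics/side0.png")
f=lambda im,x,y,w,h,k:cv2.resize(im[y:y+h,x:x+w],(w*k,h*k),interpolation=cv2.INTER_CUBIC)
a=f(t,195,145,100,75,4);b=f(s,200,170,100,75,4);c=f(t,180,225,100,75,4);d=f(s,270,235,100,75,4)
cv2.imwrite("pics/crop1.png",np.vstack([np.hstack([a,b]),np.hstack([c,d])]))
```

Create h.py:
```python
import numpy as np,cv2
from plant import bot,vision
from scipy.spatial.transform import Rotation as Rn
def ray(c,uv,z):
    d=c["R"].T@np.linalg.inv(c["K"])@np.array([uv[0],uv[1],1.]); o=-c["R"].T@c["t"]
    return o+d*(z-o[2])/d[2]
def proj(c,X):
    p=c["K"]@(c["R"]@np.asarray(X,float)+c["t"]); return p[:2]/p[2]
def mask(c,lo,hi,box=None):
    m=cv2.inRange(cv2.cvtColor(c["color"],cv2.COLOR_RGB2HSV),lo,hi)
    if box: k=np.zeros_like(m);k[box[1]:box[3],box[0]:box[2]]=255;m&=k
    return m
def cen(m): v,u=np.nonzero(m); return np.array([u.mean(),v.mean()])
def tri(c1,u1,c2,u2):
    P=[c["K"]@np.c_[c["R"],c["t"]] for c in(c1,c2)]
    X=cv2.triangulatePoints(P[0],P[1],np.array(u1,float),np.array(u2,float)).ravel();return X[:3]/X[3]
def tool(X,yaw=None):
    "shift in tool axes to bring grasp point to X"
    o=bot.get_obs();R=Rn.from_euler("xyz",o["tcp_rot"]).as_matrix()
    return R.T@(np.asarray(X)-(o["tool_pos"]+159*R[:,2]))
```

Run:
```python
from h import *
T=vision.capture("top");S=vision.capture("side")
for n,c in(("T",T),("S",S)):
    m=mask(c,(0,170,60),(6,255,255))|mask(c,(174,170,60),(180,255,255))
    k=cv2.connectedComponentsWithStats(m);i=1+np.argmax(k[2][1:,4]);p=np.argwhere(k[1]==i)[:,::-1]
    e=cv2.fitEllipse(cv2.convexHull(p.astype(np.int32)))
    print(n,"gasket",e, ray(c,e[0],64), len(p))
ly=[cen(mask(c,(22,150,100),(32,255,255),b)) for c,b in((T,(235,165,270,200)),(S,(230,190,265,225)))]
print("lemon",ly,tri(T,ly[0],S,ly[1]),ray(T,ly[0],85),ray(S,ly[1],85))
print("weight",ray(T,(213,176),110),tri(T,(213,176),S,(225,226)))
# board corners top
for uv in((108,107),(419,119),(419,238),(99,226)):print(ray(T,uv,60))
# tab black
for n,c,b in(("T",T,(198,168,230,195)),("S",S,(208,220,250,250))):
    m=mask(c,(0,0,0),(180,255,45),b);print(n,cen(m),m.sum()//255,cv2.minAreaRect(np.argwhere(m)[:,::-1].astype(np.int32)),ray(c,cen(m),80))
```

```text
T gasket ((139.01947021484375, 167.46372985839844), (42.74028015136719, 44.0263786315918), 44.35992431640625) [569.4156992  326.56162879  64.        ] 373
S gasket ((166.12754821777344, 303.6291809082031), (49.56473159790039, 65.54199981689453), 73.81812286376953) [569.51437749 329.33664812  64.        ] 809
lemon [array([250.11538462, 181.35897436]), array([245.32167832, 206.38461538])] [534.04894979  32.63930316  88.87114906] [534.52259101  32.64616208  85.        ] [536.1920276   27.93429271  85.        ]
weight [542.28920242 126.33955755 110.        ] [543.12037716 127.04878501 100.54839595]
[734.33734482 420.24041347  60.        ]
[ 718.96539635 -421.58839541   60.        ]
[ 397.43467592 -410.78894888   60.        ]
[413.70462581 422.48540335  60.        ]
T [214.28213166 182.07210031] 319 ((213.82302856445312, 181.15487670898438), (21.485637664794922, 18.824878692626953), 3.814074993133545) [531.66828061 125.56088358  80.        ]
S [231.74930362 237.88022284] 359 ((232.17869567871094, 236.22201538085938), (27.578636169433594, 26.016448974609375), 32.735225677490234) [523.33107763 135.41686899  80.        ]
```

View pics/crop1.png

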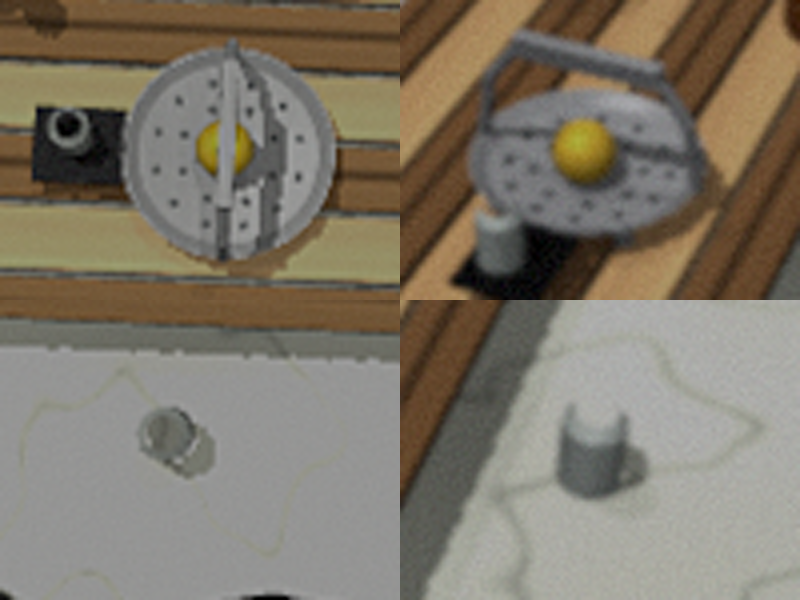

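The crop shows the weight on the tab, top about (212,177), narrower than the counter one at (222,260). So the tab weight is the smaller one and is the one meant. The bail bar runs from about (253,158) to (251,197).

Run:
```python
from h import *
T=vision.capture("top");S=vision.capture("side")
q=lambda x,y:(195+x/4-.4,145+y/4-.4)
s=lambda x,y:(200+(x-400)/4-.4,170+y/4-.4)
print("weight T",ray(T,q(69,128),115),"S mid",ray(S,s(499.5,247),98))
print("plate T",ray(T,q(229,155),80),"S",ray(S,s(588,162),80))
print("bar T",ray(T,q(229,130),155),ray(T,q(232,52),155),ray(T,q(225,208),155),"S",ray(S,s(516,35),153),ray(S,s(662,68),153))
print("tab far",ray(T,q(37,106),80),ray(T,q(33,181),80))
# board axis by slat lines
print("jar",ray(T,(337,213),145),"brush",ray(T,(180,117),205),"tumbler",ray(T,(339,128),155))
W=ray(T,q(69,128),115); print(tool([W[0],W[1],0]))
```

```text
weight T [539.82055518 128.66779755 115.        ] S mid [537.27757546 140.64876573  98.        ]
plate T [530.20129119  28.10630187  80.        ] S [530.54683719  33.94875882  80.        ]
bar T [533.4965845   27.72075215 155.        ] [581.74726337  26.85256609 155.        ] [485.84111694  29.17950572 155.        ] S [576.82020665  27.55390313 153.        ] [488.58103382  27.80471545 153.        ]
tab far [560.04421165 153.57950854  80.        ] [510.7307429  154.42788063  80.        ]
jar [ 451.0080481  -180.29564586  145.        ] brush [664.28432906 198.39060882 205.        ] tumbler [ 660.63401241 -184.84892015  155.        ]
[ 548.84277809 -443.01097578  245.74085386]
```

Emit:
move_tool --deltas '[[[60, 48, -38, 0, -0.18], [60, 96, -77, 0, -0.36], [60, 144, -116, 0, -0.54], [60, 192, -155, 0, -0.72], [60, 240, -194, 0, -0.9]]]'

```text
time: 0.92
tool_pos: [346.6, -215.9, 404.9]
tcp_rot: [3.141, 0.0, 1.287]
contact_force: [1.5, 0.6, -0.6]
grip_width: 60.2
finger_force: 0.0
```

```bash
python3 -c "
from h import *
print(tool([539.5,129,104]))"
```

```text
[385.22766521  88.42881522 141.88063289]
```

Emit:
move_tool --deltas '[[[60, 60, 14, 0, -0.1], [60, 120, 28, 0, -0.2], [60, 180, 42, 0, -0.27], [60, 240, 56, 0, -0.27], [60, 300, 69, 0, -0.27]]]'

```text
time: 1.55
tool_pos: [498.4, 52.2, 404.9]
tcp_rot: [3.141, 0.0, 1.552]
contact_force: [0.1, -1.0, -0.0]
grip_width: 59.9
finger_force: 0.0
```

```bash
python3 -c "
from h import *
print(tool([539.5,129,104]))"
```

```text
[ 77.67151324  39.43408249 141.85218906]
```

Emit:
move_tool --deltas '[[[60, 39, 20, 0, 0], [60, 77.5, 39.5, 20, 0], [60, 77.5, 39.5, 60, 0], [60, 77.5, 39.5, 92, 0], [60, 77.5, 39.5, 92, 0]]]'

```text
time: 2.17
tool_pos: [538.0, 126.9, 310.5]
tcp_rot: [-3.136, 0.001, 1.552]
contact_force: [-0.2, -0.2, 0.2]
grip_width: 60.1
finger_force: 0.0
```

Run:
```python
from h import *
T=vision.capture("top");S=vision.capture("side")
print(tool([539.5,129,104]))
f=lambda im,x,y,w,h,k:cv2.resize(im[y:y+h,x:x+w],(w*k,h*k),interpolation=cv2.INTER_CUBIC)
cv2.imwrite("pics/c2.png",np.hstack([f(T["color"],165,125,100,100,4),f(S["color"],180,160,100,100,4)])[:,:,::-1])
print(proj(S,[539.5,129,116]),proj(S,[539.5,129,80]),proj(T,[539.5,129,110]))
```

```text
[ 2.14361213  0.20077775 50.5949019 ]
[225.52881893 221.21941557] [226.08454789 234.20399807] [211.91008135 177.06738796]
```

View pics/c2.png

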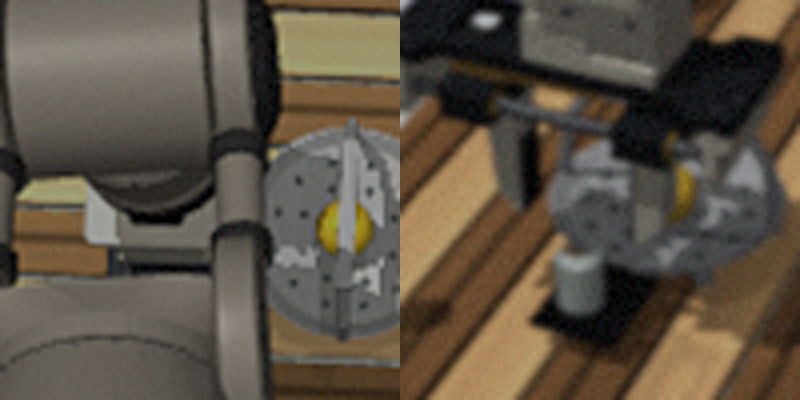

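The side view shows the weight at about (225,230), centred between the fingertips and slightly to the left (+y). The lemon is at rest. I'll descend and grip.

Emit:
move_tool --deltas '[[[60, 5, 0, 16, 0], [60, 5, 0, 32, 0], [60, 5, 0, 48, 0], [60, 5, 0, 50, 0], [60, 5, 0, 50, 0]]]'

```text
time: 2.9
tool_pos: [538.9, 131.8, 262.6]
tcp_rot: [-3.141, 0.0, 1.552]
contact_force: [0.2, 0.9, -0.2]
grip_width: 60.0
finger_force: 0.0
```

Emit:
move_tool --deltas '[[[40, 0, 0, 0, 0], [30, 0, 0, 0, 0], [20, 0, 0, 0, 0], [20, 0, 0, 0, 0], [20, 0, 0, 0, 0]]]'

```text
time: 3.52
tool_pos: [538.9, 131.9, 262.9]
tcp_rot: [3.141, 0.0, 1.552]
contact_force: [0.3, 0.1, 0.8]
grip_width: 24.9
finger_force: 30.0
```

Emit:
move_tool --deltas '[[[15, 0, 0, -15, 0], [15, 0, 0, -45, 0], [15, 0, 0, -80, 0], [15, 0, 0, -110, 0], [15, 0, 0, -110, 0]]]'

```text
time: 4.15
tool_pos: [539.0, 131.9, 375.8]
tcp_rot: [3.136, -0.001, 1.552]
contact_force: [0.4, 0.4, -0.5]
grip_width: 25.6
finger_force: 30.0
```

Emit:
move_tool --deltas '[[[15, 40, 6, 0, 0], [15, 85, 12, 0, 0], [15, 130, 18, 0, 0], [15, 175, 24, 0, 0], [15, 196, 27, 0, 0]]]'

```text
time: 4.78
tool_pos: [569.0, 329.6, 371.0]
tcp_rot: [-3.139, 0.001, 1.554]
contact_force: [-0.2, -0.8, -1.1]
grip_width: 25.0
finger_force: 30.0
```

Run:
```python
from h import *
T=vision.capture("top");S=vision.capture("side")
print(tool([569.5,328,84]),bot.get_obs()["grip_width"])
f=lambda im,x,y,w,h,k:cv2.resize(im[y:y+h,x:x+w],(w*k,h*k),interpolation=cv2.INTER_CUBIC)
cv2.imwrite("pics/c3.png",np.hstack([f(T["color"],90,105,130,150,3),f(S["color"],110,210,130,150,3)])[:,:,::-1])
```

```text
[ -1.23160232   1.17995602 127.82244646] 24.864443074607177
```

View pics/c3.png

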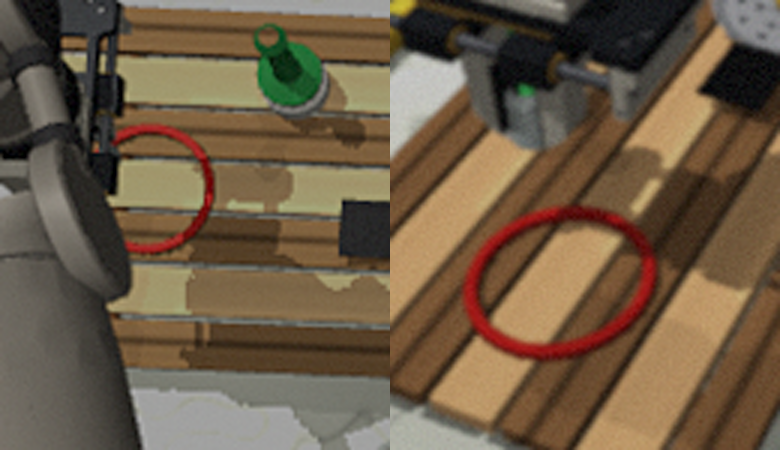

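The weight is held between the fingers and the tab is clear. The gasket is intact, with its side-view centre at about (296,304) in full-image pixels. I'll lower the weight into it.

Emit:
move_tool --deltas '[[[15, -1, 1, 35, 0], [15, -1, 1, 75, 0], [15, -1, 1, 105, 0], [15, -1, 1, 118, 0], [15, -1, 1, 118, 0]]]'

```text
time: 5.5
tool_pos: [570.4, 325.7, 254.0]
tcp_rot: [-3.14, 0.001, 1.551]
contact_force: [-0.3, -0.7, -0.6]
grip_width: 25.3
finger_force: 30.0
```

Emit:
move_tool --deltas '[[[15, 0, 0, 4, 0], [15, 0, 0, 7, 0], [15, 0, 0, 9, 0], [15, 0, 0, 9, 0]]]'

```text
time: 6.0
tool_pos: [570.4, 326.4, 245.8]
tcp_rot: [3.142, 0.0, 1.552]
contact_force: [0.8, -1.0, 0.5]
grip_width: 25.1
finger_force: 30.0
```

Emit:
move_tool --deltas '[[[15, 0, 0, 1, 0], [15, 0, 0, 1.5, 0], [15, 0, 0, 1.5, 0]]]'

```text
time: 6.38
tool_pos: [570.4, 326.3, 244.1]
tcp_rot: [-3.141, 0.0, 1.552]
contact_force: [-0.1, -0.2, -1.2]
grip_width: 25.2
finger_force: 30.0
```

Emit:
move_tool --deltas '[[[15, 0, 0, 1, 0], [15, 0, 0, 1, 0]]]'

```text
time: 6.62
tool_pos: [570.4, 326.3, 243.0]
tcp_rot: [-3.141, 0.0, 1.552]
contact_force: [0.2, 0.4, -1.0]
grip_width: 25.3
finger_force: 30.0
```

Emit:
move_tool --deltas '[[[15, 0, 0, 1, 0], [15, 0, 0, 1, 0], [15, 0, 0, 1, 0]]]'

```text
time: 7.0
tool_pos: [570.4, 326.3, 242.9]
tcp_rot: [3.141, -0.0, 1.552]
contact_force: [-2.3, -2.0, 5.9]
grip_width: 25.7
finger_force: 30.0
```

Emit:
move_tool --deltas '[[[15, 0, 0, 0.7, 0], [15, 0, 0, 0.7, 0], [15, 0, 0, 0.7, 0]]]'

```text
time: 7.38
tool_pos: [570.4, 326.3, 242.9]
tcp_rot: [3.141, -0.0, 1.552]
contact_force: [-4.1, -1.9, 9.6]
grip_width: 25.4
finger_force: 30.0
```

Contact with the board. I'll back off to zero load, open narrowly and rise.

Emit:
move_tool --deltas '[[[15, 0, 0, -1.4, 0], [30, 0, 0, -1.4, 0], [36, 0, 0, -1.4, 0], [38, 0, 0, -1.4, 0], [38, 0, 0, -1.4, 0]]]'

```text
time: 8.0
tool_pos: [570.5, 326.3, 242.7]
tcp_rot: [-3.141, 0.0, 1.552]
contact_force: [0.1, -0.2, 0.6]
grip_width: 38.0
finger_force: 0.0
```

Emit:
move_tool --deltas '[[[38, 0, 0, -8, 0], [38, 0, 0, -25, 0], [38, 0, 0, -60, 0], [38, 0, 0, -115, 0], [38, 0, 0, -160, 0]]]'

```text
time: 8.62
tool_pos: [570.2, 326.2, 406.8]
tcp_rot: [3.139, -0.001, 1.552]
contact_force: [0.6, 0.1, 0.3]
grip_width: 37.8
finger_force: 0.0
```

Emit:
move_tool --deltas '[[[38, -60, -6, 0, -0.18], [45, -120, -12, 0, -0.36], [50, -180, -18, 0, -0.54], [50, -240, -24, 0, -0.72], [50, -290, -30, 0, -0.9]]]'

```text
time: 9.25
tool_pos: [534.8, 37.3, 404.6]
tcp_rot: [3.14, 0.002, 2.446]
contact_force: [0.3, -0.5, -0.5]
grip_width: 49.8
finger_force: 0.0
```

Run:
```python
from h import *
T=vision.capture("top");S=vision.capture("side")
f=lambda im,x,y,w,h,k:cv2.resize(im[y:y+h,x:x+w],(w*k,h*k),interpolation=cv2.INTER_CUBIC)
cv2.imwrite("pics/c4.png",np.hstack([f(T["color"],90,120,130,150,3),f(S["color"],120,200,130,150,3)])[:,:,::-1])
print(tool([532.5,29,148]))
```

```text
[-1.51935972 -6.08853844 97.59372581]
```

View pics/c4.png

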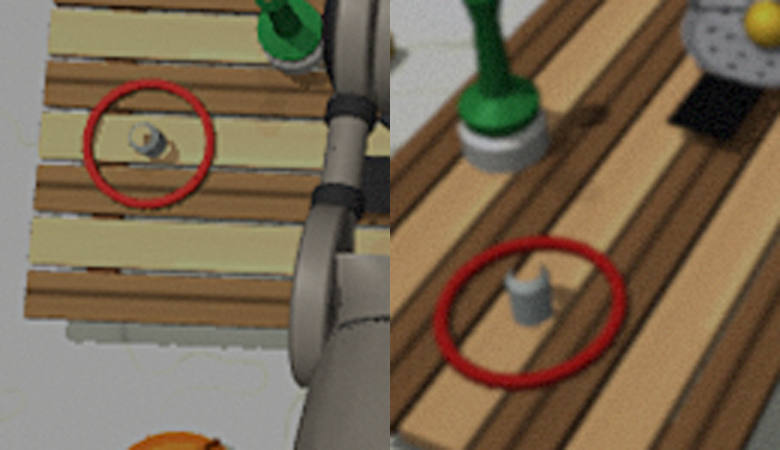

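The weight stands upright at (138,167) in the top view, inside the gasket near its middle. Next is the bail.

Emit:
move_tool --deltas '[[[50, -2, -5, 0, -0.17], [50, -2, -5, 0, -0.34], [50, -2, -5, 0, -0.51], [50, -2, -5, 0, -0.67], [50, -2, -5, 0, -0.67]]]'

```text
time: 9.98
tool_pos: [533.7, 34.7, 404.0]
tcp_rot: [3.142, 0.002, 3.108]
contact_force: [0.6, -0.3, 0.2]
grip_width: 49.9
finger_force: 0.0
```

Run:
```python
from h import *
S=vision.capture("side")
print(tool([533,28,148]),bot.get_obs()["tcp_rot"])
```

```text
[ 0.80724709 -6.62565131 96.78570842] [3.14154906e+00 1.37308218e-03 3.10649826e+00]
```

Emit:
move_tool --deltas '[[[40, 0.8, -6.6, 15, -0.008], [40, 0.8, -6.6, 35, -0.008], [40, 0.8, -6.6, 55, -0.008], [40, 0.8, -6.6, 60, -0.008], [40, 0.8, -6.6, 60, -0.008]]]'

```text
time: 10.65
tool_pos: [532.8, 27.7, 343.3]
tcp_rot: [-3.142, 0.0, 3.117]
contact_force: [-0.4, 0.0, 0.6]
grip_width: 40.4
finger_force: 0.0
```

Run:
```python
from h import *
S=vision.capture("side")
print(tool([533,28,148]),bot.get_obs()["tcp_rot"])
f=lambda im,x,y,w,h,k:cv2.resize(im[y:y+h,x:x+w],(w*k,h*k),interpolation=cv2.INTER_CUBIC)
cv2.imwrite("pics/c5.png",f(S["color"],195,140,100,100,6)[:,:,::-1])
```

```text
[ 0.17099477  0.43582152 36.68082312] [-3.14146688e+00  1.16253185e-03  3.11711536e+00]
```

View pics/c5.png

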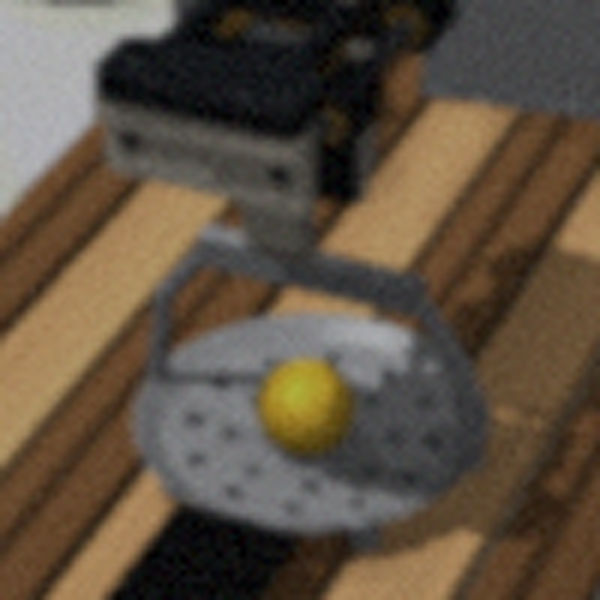

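The side view shows the near finger over the middle of the bar at about (242,180) and the lemon resting at (246,207). I'll descend and close.

Emit:
move_tool --deltas '[[[40, 0.2, 0.4, 10, 0], [40, 0.2, 0.4, 20, 0], [40, 0.2, 0.4, 30, 0], [40, 0.2, 0.4, 36, 0], [40, 0.2, 0.4, 36, 0]]]'

```text
time: 11.32
tool_pos: [532.4, 27.9, 306.3]
tcp_rot: [-3.142, -0.001, 3.118]
contact_force: [0.2, -0.7, -0.6]
grip_width: 40.2
finger_force: 0.0
```

```bash
python3 -c "
from h import *
S=vision.capture('side');print(tool([533,28,148]),[proj(S,p) for p in([533,28,155],[577,27,155],[488,29,155])],cen(mask(S,(22,150,100),(32,255,255),(230,190,265,225))))
f=lambda im,x,y,w,h,k:cv2.resize(im[y:y+h,x:x+w],(w*k,h*k),interpolation=cv2.INTER_CUBIC)
cv2.imwrite('pics/c6.png',f(S['color'],195,140,100,100,6)[:,:,::-1])"
```

```text
[-0.49220703  0.15881488 -0.26412535] [array([246.42364686, 181.72344765]), array([228.60213719, 177.47124131]), array([265.17865133, 186.19211875])] [244.53658537 206.27642276]
```

View pics/c6.png

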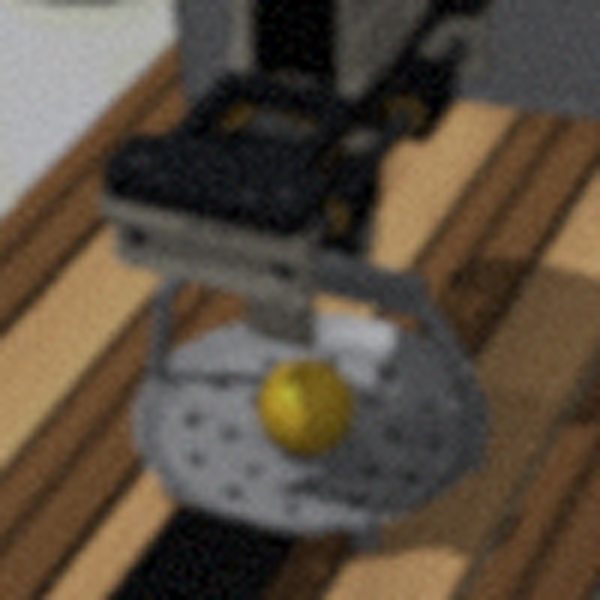

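The fingers straddle the bar above the lemon, which is unmoved at (245,206). I'll close gently.

Emit:
move_tool --deltas '[[[24, 0, 0, 0, 0], [18, 0, 0, 0, 0], [16, 0, 0, 0, 0], [15, 0, 0, 0, 0], [14, 0, 0, 0, 0]]]'

```text
time: 12.0
tool_pos: [532.5, 27.9, 306.9]
tcp_rot: [-3.142, 0.0, 3.118]
contact_force: [-0.9, 0.4, -0.7]
grip_width: 14.1
finger_force: 0.2
```

Emit:
move_tool --deltas '[[[13, 0, 0, 0, 0], [12, 0, 0, 0, 0], [11, 0, 0, 0, 0], [10, 0, 0, 0, 0], [5, 0, 0, 0, 0]]]'

```text
time: 12.62
tool_pos: [532.5, 28.0, 306.9]
tcp_rot: [-3.142, 0.0, 3.118]
contact_force: [0.0, 1.8, 1.5]
grip_width: 9.7
finger_force: 30.0
```

```bash
python3 -c "
from h import *
S=vision.capture('side');print(cen(mask(S,(22,150,100),(32,255,255),(230,190,265,225))))"
```

```text
[245.265625 205.6875  ]
```

Emit:
move_tool --deltas '[[[5, 0, 0, -1, 0], [5, 0, 0, -3, 0], [5, 0, 0, -6, 0], [5, 0, 0, -10, 0], [5, 0, 0, -15, 0]]]'

```text
time: 13.3
tool_pos: [532.5, 27.9, 322.2]
tcp_rot: [-3.141, -0.0, 3.118]
contact_force: [-0.7, -0.1, -4.0]
grip_width: 9.4
finger_force: 30.0
```

Emit:
move_tool --deltas '[[[5, 0, 0, -7, 0], [5, 0, 0, -15, 0], [5, 0, 0, -23, 0], [5, 0, 0, -29, 0], [5, 0, 0, -33, 0]]]'

```text
time: 13.92
tool_pos: [532.5, 27.9, 355.4]
tcp_rot: [-3.141, 0.0, 3.118]
contact_force: [0.4, 0.6, -4.2]
grip_width: 9.8
finger_force: 30.0
```

Emit:
move_tool --deltas '[[[5, 0, 0, -6, 0], [5, 0, 0, -13, 0], [5, 0, 0, -20, 0], [5, 0, 0, -25, 0], [5, 0, 0, -28, 0]]]'

```text
time: 14.55
tool_pos: [532.5, 27.9, 383.3]
tcp_rot: [-3.141, 0.0, 3.118]
contact_force: [-0.4, -0.1, -3.8]
grip_width: 9.7
finger_force: 30.0
```

```bash
python3 -c "
from h import *
S=vision.capture('side');print(cen(mask(S,(22,150,100),(32,255,255),(215,140,280,225))));print(proj(S,[533,28,85]),proj(S,[533,28,161]))
cv2.imwrite('pics/l.png',cv2.resize(S['color'][90:240,170:320],None,fx=4,fy=4,interpolation=2)[:,:,::-1])"
```

```text
[244.69852941 178.11029412]
[246.57973455 206.70721949] [246.40965363 179.48365676]
```

View pics/l.png

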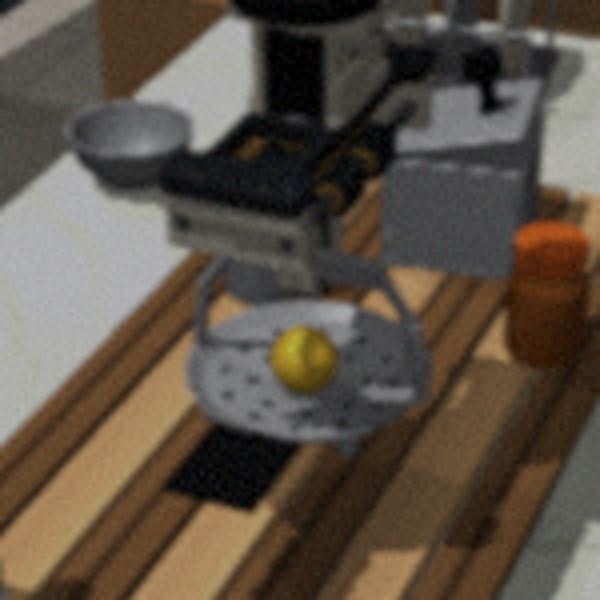

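The plate is lifted level, with the lemon in the middle at (245,178). Now the quarter turn, ramped gently.

Emit:
move_tool --deltas '[[[5, 0, 0, 0, 0.02], [5, 0, 0, 0, 0.06], [5, 0, 0, 0, 0.12], [5, 0, 0, 0, 0.2], [5, 0, 0, 0, 0.28]]]'

```text
time: 15.22
tool_pos: [532.4, 27.9, 382.5]
tcp_rot: [-3.141, -0.001, 2.835]
contact_force: [0.4, -0.9, -3.9]
grip_width: 9.7
finger_force: 30.0
```

Emit:
move_tool --deltas '[[[5, 0, 0, 0, 0.08], [5, 0, 0, 0, 0.16], [5, 0, 0, 0, 0.24], [5, 0, 0, 0, 0.32], [5, 0, 0, 0, 0.4]]]'

```text
time: 15.85
tool_pos: [532.4, 27.9, 382.6]
tcp_rot: [-3.141, -0.001, 2.435]
contact_force: [0.5, -1.0, -3.6]
grip_width: 9.7
finger_force: 30.0
```

Emit:
move_tool --deltas '[[[5, 0, 0, 0, 0.08], [5, 0, 0, 0, 0.16], [5, 0, 0, 0, 0.24], [5, 0, 0, 0, 0.32], [5, 0, 0, 0, 0.4]]]'

```text
time: 16.48
tool_pos: [532.4, 27.9, 382.5]
tcp_rot: [-3.141, -0.0, 2.035]
contact_force: [1.0, -0.6, -4.2]
grip_width: 9.6
finger_force: 30.0
```

Emit:
move_tool --deltas '[[[5, 0, 0, 0, 0.08], [5, 0, 0, 0, 0.16], [5, 0, 0, 0, 0.24], [5, 0, 0, 0, 0.3], [5, 0, 0, 0, 0.34]]]'

```text
time: 17.1
tool_pos: [532.4, 27.9, 382.5]
tcp_rot: [-3.141, -0.0, 1.696]
contact_force: [0.7, 0.4, -3.3]
grip_width: 10.0
finger_force: 30.0
```

Emit:
move_tool --deltas '[[[5, 0, 0, 0, 0.05], [5, 0, 0, 0, 0.09], [5, 0, 0, 0, 0.12], [5, 0, 0, 0, 0.14], [5, 0, 0, 0, 0.144]]]'

```text
time: 17.73
tool_pos: [532.5, 27.9, 382.8]
tcp_rot: [-3.142, 0.0, 1.554]
contact_force: [-0.5, -0.2, -3.8]
grip_width: 9.7
finger_force: 30.0
```

Emit:
move_tool --deltas '[[[5, 0, 0, 0, 0], [5, 0, 0, 0, 0], [5, 0, 0, 0, 0], [5, 0, 0, 0, 0]]]'

```text
time: 18.23
tool_pos: [532.5, 27.9, 382.9]
tcp_rot: [3.142, 0.0, 1.554]
contact_force: [0.6, 0.3, -3.5]
grip_width: 10.0
finger_force: 30.0
```

Run:
```python
from h import *
T=vision.capture("top");S=vision.capture("side")
f=lambda im,x,y,w,h,k:cv2.resize(im[y:y+h,x:x+w],(w*k,h*k),interpolation=cv2.INTER_CUBIC)
cv2.imwrite("pics/c7.png",np.hstack([f(T["color"],200,90,130,150,3),f(S["color"],160,100,130,150,3)])[:,:,::-1])
```

```text
(no output)
```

View pics/c7.png

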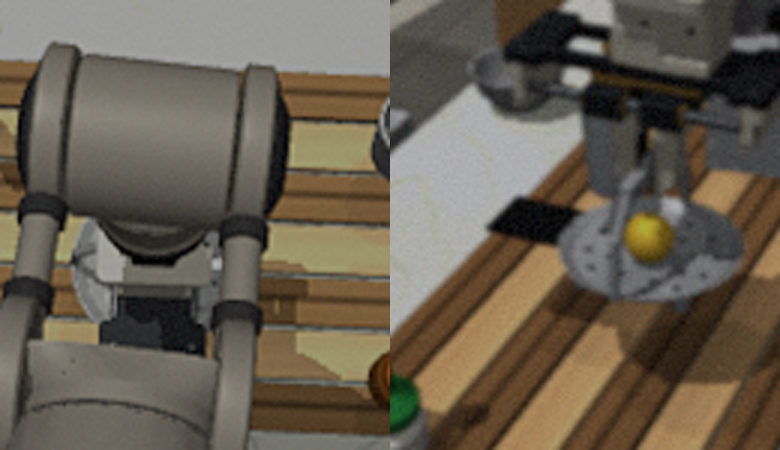

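The side view shows the tab pointing to the sink at about (205,172), with the lemon central at (246,179). Next I'll check the angle against the board.

Run:
```python
from h import *
S=vision.capture("side");T=vision.capture("top")
def rect(c,m,z):
    P=np.array([ray(c,p[::-1],z)[:2] for p in np.argwhere(m)],np.float32); return cv2.minAreaRect(P),len(P)
m=mask(S,(0,0,0),(180,255,45),(190,160,225,186)); k=cv2.connectedComponentsWithStats(m);m=k[1]==1+np.argmax(k[2][1:,4])
print("tab",rect(S,m,156))
ends=[ray(S,(160+(x-390)/3-.3,100+y/3-.3),156)[:2].round(1) for x,y in((488,232),(520,197))];print(ends)
# slat gap lines direction in both views
for n,c in(("T",T),("S",S)):
    g=cv2.cvtColor(c["color"],cv2.COLOR_RGB2GRAY);A=[]
    L=cv2.createLineSegmentDetector(0).detect(g)[0][:,0]
    for a in L:
        p,q=ray(c,a[:2],60)[:2],ray(c,a[2:],60)[:2];d=q-p;l=np.hypot(*d)
        an=(np.arctan2(d[1],d[0])%np.pi)-np.pi/2
        mid=(p+q)/2
        if l>100 and abs(an)<.12 and 390<mid[0]<740 and abs(mid[1])<430:A.append((an,l))
    A=np.array(A);print(n,len(A),np.average(A[:,0],weights=A[:,1]),np.median(A[:,0]),A[:,0].std())
o=bot.get_obs();print(o["tcp_rot"],np.abs(o["dq"]).max(),o["time"])
```

```text
tab (((628.2068481445312, 29.361629486083984), (55.32630157470703, 53.07302474975586), 0.5688777565956116), 276)
[array([653. ,  57.2]), array([653.6,   3.3])]
T 41 -0.02712750512940022 -0.022917255251508895 0.022058213557134006
S 34 -0.021728422752281804 -0.021676493576173406 0.005825886182001782
[3.14158560e+00 9.75027631e-05 1.55425355e+00] 0.0018001810404885163 18.425
```

```bash
python3 -c "
from plant import bot
print(bot.close_job())"
```

```text
the job is handed in; nothing more can be done
None
```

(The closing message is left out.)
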